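# Change over the strip bender: empty its catch tray, set the next angle

### The arm

A 6-joint arm with a two-finger parallel gripper is mounted at the origin on the work surface. World frame = base frame: x ahead of the robot, y to its left, z up, the work surface at z = 0. Lengths are in m, angles in rad, forces in N, time in s.
With the tool pointing down it reaches from about 0.3 to 0.875 m from the base axis. Payload 6.4 kg.
Tool frame: the origin (TCP) lies midway between the tips of the shut fingers; the grasp point (between the pads) lies 19 mm behind it; z points along the fingers, y is the line along which they close (so a half turn about z gives the same grasp; the last joint's range is limited). The gripper opens to 85 mm and grips with 20 to 120 N. Pads are 22 mm wide; open, the fingers measure 114 mm over their backs; the gripper's body (76 mm by 85 mm) begins 54 mm behind the grasp point. The pads swing forward as they close: fully open they stand 13 mm farther back than shut.
Start: joints at [1.004, 0.181, 1.607, -0, 1.354, -0.206], TCP at [0.203, 0.538, 0.203] pointing down, gripper open.
Joint ranges: [-2.99, 2.99], [-0.89, 2.07], [0.3, 2.58], [-1.14, 4.28], [0, 2.63], [-3.12, 3.12]. Speed limits (rad/s): [2.57, 2.57, 3.01, 3.14, 3.14, 3.14].

### API

Orientations are given as a unit quaternion [w, x, y, z].
In Python, from bench import ctrl gives the robot as it stands. The module is installed in compiled form; this text tells all that it offers.
- The arm moves only by the tool move_arm, never from a script. Its argument "plan" is one flat list of numbers, 6 for each row, row after row: the shift along the world's x, y, z in units of 50 mm (1.0 is 50 mm), then the turn, a rotation vector about the world's x, y, z in rad. A call has 1 to 10 rows; each row is the pose to reach, as a shift and turn from the pose commanded when the call began; what a row does not reach only later rows make up. A row lasts 1/8 s, in which the tool goes at most 62.5 mm and 10.7 degrees, less where a joint would pass 70% of its speed; a pose out of reach is approached as far as the arm can. A call with a gripper value outside its range is refused whole. "grip" is the finger opening in mm, from 0 to 85.4, set as the call begins (left out, the last holds). The fingers move at their own pace and stop on an object; the grip force is fixed at half the most. Time passes only in rows, so rows that repeat a pose let the fingers close. It gives the time, the measured TCP pose, the force, the opening and the grip force at its end, in the units of the state.
- ctrl.get_obs(): the state, without advancing time (a new reading comes with each control period).
- ctrl.camera(name): name is "scene" or "side" or "wrist"; returns a dict with "pixels" (400x640x3 uint8, red, green, blue), "fx", "fy", "cx", "cy" (pixels), "dist_coeffs" ([k1, k2, p1, p2, k3] as OpenCV has them; the pictures are not rectified), "origin" and "attitude" of the camera in the world. Camera axes: x right, y down, z forward; pixel columns grow to the right and rows downward; lengths in m; the calibration is good to about 2 mm. A picture is of the moment at which its call begins. There is no depth.
- ctrl.hand_in(): hands the job in; it is judged then, once.
The state is a dict: "time_s": time; "q": joint angles; "dq": joint speeds; "joint_efforts": joint torques, N m; "eef_pos": TCP position; "eef_rot": TCP orientation; "wrist_force": force on the tool from outside, world axes, zero at the start; "torque": the same for the moment, N m; "opening": opening from 0.0 (shut) to 1.0 (fully open); "grasp_force": force on a finger pad.
Only numpy, scipy, OpenCV 4.12 (cv2) and the standard library are available. Lean on these libraries where they do the work, as an engineer would, in place of code of your own. Each camera call takes 0.05 s, during which the arm holds its last target. There are 200 camera calls.

### The job

Change the strip bender over to its next batch. First move the three finished U-shaped brackets from the catch tray into the grey tote, setting each down gently, flat on the tote's floor with its open side up; the flat, unbent blank stays in the tray. Once all three are in the tote, turn the angle ring until its scale reads 60 degrees against the index line, and leave everything else on the bench where it is.

Things in the scene. Friction and masses are not known exactly. Their poses are not given: they have to be found in the camera images.
- bracket1: finished bracket: plain steel U-channel, 60 mm long (its x), 40 mm wide over the two legs (its y), 40 mm tall, 5 mm thick, about 0.25 kg. Origin at the centre of its underside, z up out of the open side of the U. It starts standing open side up in the catch tray. All three are alike; grip it across its width, on the outsides of the legs.
- bracket2: finished bracket: plain steel U-channel, 60 mm long (its x), 40 mm wide over the two legs (its y), 40 mm tall, 5 mm thick, about 0.25 kg. Origin at the centre of its underside, z up out of the open side of the U. It starts standing open side up in the catch tray. All three are alike; grip it across its width, on the outsides of the legs.
- bracket3: finished bracket: plain steel U-channel, 60 mm long (its x), 40 mm wide over the two legs (its y), 40 mm tall, 5 mm thick, about 0.25 kg. Origin at the centre of its underside, z up out of the open side of the U. It starts standing open side up in the catch tray. All three are alike; grip it across its width, on the outsides of the legs.
- blank: flat unbent steel strip, 90 mm long (x), 40 mm wide (y), 6 mm thick, two dark holes; lies flat in the catch tray among the brackets. Origin at the centre of its underside. Stays in the tray.
- machine: strip bender bolted to the bench, turned up to 0.12 rad; origin on the bench under the centre of its catch tray, z up. In its frame: a blue column with motor (390 mm tall) beyond y = 0.22, a chute sloping from it to the tray; a blue bed 50 mm high (62 mm over studs) along y behind the tray at x 0.135 to 0.195; the angle ring's pedestal at x = 0.03, y = -0.235.
- tray_in (a point): centre of the aluminium catch tray's inner floor, 4 mm above the bench; axes as the machine's. Inside 240 mm (x) by 300 mm (y), walls 4 mm thick, tops 34 mm above the bench. Four parts lie in it, one in each quarter, about 56 mm from the centre along x and 75 mm along y, lengths within 0.3 rad of the machine's y.
- tote: open grey plastic tote standing loose on the bench, 0.9 kg, outside 310 mm (x) by 210 mm (y) by 62 mm tall, rim lip 6 mm further out; walls and floor 5 mm. Origin at the centre of its underside. Empty at the start.
- tote_in (a point): centre of the tote's inner floor (5 mm above the bench), axes as the tote's; the inner floor measures 300 mm (x) by 200 mm (y). Three brackets fit in one row along x, 90 mm apart, lengths along x.
- dial (a joint): reading of the angle ring in rad: 0 when the zero mark meets the index line, growing when the ring is turned clockwise seen from above; 60 degrees is 1.047. It turns from -0.1 to 2.2 with a stiff friction of about 0.15 N m and stays where it is left.
- dial_grip (a point): on the ring's axis, 73 mm above the bench: middle of the steel grip bar across the ring, 70 mm long, 14 mm wide, 55 to 85 mm above the bench. Turns with the ring (dark disc, 110 mm diameter); x runs along the bar to the zero mark, a broad white line. Counter-clockwise from it: short ticks every 10 degrees, long every 30, with one dot at 30, two at 60, three at 90, four at 120.
- dial_index (a point): point on the fixed index line, a black line on a small grey block at the ring's edge, on the side away from the robot (the machine's +x from the ring's axis), level with the ring's top
- oil_bottle: bystander, not to be moved: grey oil bottle, upright, 60 mm diameter, 170 mm tall
- spray_can: bystander, not to be moved: spray can, upright, 52 mm diameter, 160 mm tall
- wrench: bystander, not to be moved: steel spanner, 200 mm long, lying flat on the bench near the robot
- screwdriver: bystander, not to be moved: screwdriver, 180 mm long, lying on the bench beside the tote
- tape_roll: bystander, not to be moved: empty cardboard tape roll, 90 mm diameter, 30 mm tall, lying flat
Not all that is in view belongs to the job. Leave any green look-alike of the bracket1 alone. Leave any orange look-alike of the bracket3 alone.

How it is judged:
On the way, in this order (a step that is already met when the one before it is completed fails the run):
1. all three brackets stand flat and open side up on the tote's floor, let go (x of bracket1 in the frame of tote_in between -0.145 and 0.145 m and y of bracket1 in the frame of tote_in between -0.095 and 0.095 m and z of bracket1 in the frame of tote_in between -0.006 and 0.008 m and angle between each of bracket1, bracket2, bracket3's own z axis and vertical below 0.15 rad and x of bracket2 in the frame of tote_in between -0.145 and 0.145 m and y of bracket2 in the frame of tote_in between -0.095 and 0.095 m and z of bracket2 in the frame of tote_in between -0.006 and 0.008 m and x of bracket3 in the frame of tote_in between -0.145 and 0.145 m and y of bracket3 in the frame of tote_in between -0.095 and 0.095 m and z of bracket3 in the frame of tote_in between -0.006 and 0.008 m and contact force between the fingers and bracket1 below 0.1 N and contact force between the fingers and bracket2 below 0.1 N and contact force between the fingers and bracket3 below 0.1 N), for 0.2 s.
2. then the angle ring reads 60 degrees (value of joint dial between 0.977 and 1.117 rad), for 0.2 s.
At the end, for the whole second after the job is handed in: All three brackets stand on the inner floor of the tote (underside within 8 mm of it, tilted less than 0.15 rad, open side up), released and at rest; the angle ring is at rest at 60 degrees within 4 degrees (1.047 rad within 0.07); the flat blank is still in the catch tray (all of step 1 and all of step 2 and x of blank in the frame of tray_in between -0.12 and 0.12 m and y of blank in the frame of tray_in between -0.15 and 0.15 m and z of blank in the frame of tray_in between -0.01 and 0.03 m and linear speed of each of bracket1, bracket2, bracket3 below 0.02 m/s and velocity of joint dial between -0.05 and 0.05 rad/s); the robot touches nothing.
It fails at once if a bracket dropped (falling free faster than 0.8 m/s, a drop of over 33 mm) ((contact force between the fingers and bracket1 below 0.05 N and linear speed of bracket1 above 0.8 m/s) or (contact force between the fingers and bracket2 below 0.05 N and linear speed of bracket2 above 0.8 m/s) or (contact force between the fingers and bracket3 below 0.05 N and linear speed of bracket3 above 0.8 m/s)).
It fails at once if a bystander on the bench shoved more than 40 mm (distance of any of oil_bottle, spray_can, wrench, screwdriver, tape_roll from where it was at the start of the episode above 0.04 m).
It also fails if it takes over 72 s, if anything falls off the work surface, if the arm or the gripper's body presses on something with over 40 N, if the wrist force passes 120 N, or if a joint passes its speed limit or range.

## Working session

There is one attempt and no reset: what is moved stays moved. The work goes in short steps, Python scripts to look and compute and a tool call to move; the robot and the scene stay as the last step left them, time stands still between calls to the robot, and variables do not carry over. Pictures are saved under pics/ and viewed, at most 10 in all, crops included, and the job is handed in when it is done.

Besides the shell and the picture viewer there is one more tool, called after "Request:" by a JSON object that holds its "fn" and its "kwargs". move_arm: Moves the arm, as the interface text tells. Its arguments: {"type":"object","properties":{"plan":{"type":"array"},"grip":{"type":"number"}},"required":["plan"]}

```bash
mkdir -p pics; cat > h.py <<'E'
import numpy as np, cv2
from bench import ctrl
def R(q):
    from scipy.spatial.transform import Rotation as Ro
    q=np.array(q,float)
    return q if q.shape==(3,3) else Ro.from_quat(q[[1,2,3,0]]).as_matrix()
def shot(n):
    c=ctrl.camera(n); np.save(f'{n}.npy',c,allow_pickle=True); return c
def load(n): return np.load(f'{n}.npy',allow_pickle=True).item()
def K(c): return np.array([[c['fx'],0,c['cx']],[0,c['fy'],c['cy']],[0,0,1.]])
def ray(c,uv,z):
    p=cv2.undistortPoints(np.array(uv,float).reshape(-1,1,2),K(c),np.array(c['dist_coeffs'],float)).reshape(-1,2)
    d=np.c_[p,np.ones(len(p))]@R(c['attitude']).T; o=np.array(c['origin'])
    return (o+d*((z-o[2])/d[:,2])[:,None])[:,:2]
def proj(c,X):
    r=R(c['attitude']).T; 
    return cv2.projectPoints(np.array(X,float).reshape(-1,1,3),cv2.Rodrigues(r)[0],-r@np.array(c['origin']),K(c),np.array(c['dist_coeffs'],float))[0].reshape(-1,2)
def save(c,f): cv2.imwrite(f,c['pixels'][...,::-1])
E
python3 - <<'E'
from h import *
for n in('scene','side','wrist'):
    c=shot(n);save(c,f'pics/{n}0.png');print(n,c['origin'],c['attitude'],c['fx'])
print(ctrl.get_obs())
E
```

```text
scene [ 1.26419634 -0.01765582  1.08473149] [-0.21234133  0.65904017  0.68298503 -0.23261268] 383.7973463883589
side [ 0.11603693 -0.7728173   1.01695605] [-0.335363    0.9113866  -0.22229262  0.08655695] 389.7229018817214
wrist [0.14055624 0.56076686 0.37424595] [0.11087822 0.81528911 0.56334589 0.07517379] 285.0967307490752
{'time_s': 0.15, 'q': array([ 1.00370775e+00,  1.81358705e-01,  1.60775889e+00, -9.31739692e-07,
        1.35379829e+00, -2.06292257e-01]), 'dq': array([-6.50263620e-04, -2.37139497e-04, -3.72709341e-03, -1.03779294e-03,
       -1.26967205e-03, -4.72926497e-05]), 'joint_efforts': array([ 8.62421603e-04, -4.45265973e+01, -3.51693463e+01, -2.47307398e-04,
        5.84265188e-03, -2.22988365e-05]), 'eef_pos': array([0.20271945, 0.53759986, 0.20200709]), 'eef_rot': array([-2.49091175e-04,  1.79421146e-01,  9.83772135e-01, -6.12936176e-04]), 'wrist_force': array([0.37655274, 0.60662273, 0.54089847]), 'torque': array([ 0.01223452,  0.0184055 , -0.02340881]), 'grasp_force': 0.0, 'opening': 1.001902975044956}
```

View pics/scene0.png

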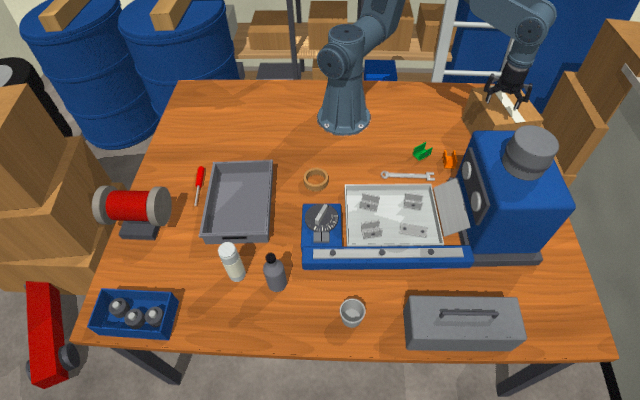

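View pics/side0.png

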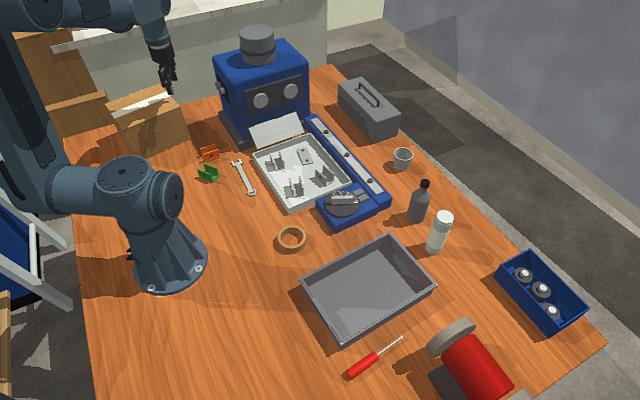

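The scene view shows the tray at about (345–443, 184–247) px. Brackets are near (369,203), (411,202) and (371,229), and the blank is at (413,230). The tote is around (238,200) and the ring at (323,222). The side view agrees, with the green and orange decoys outside the tray near the spanner.

```bash
python3 - <<'E'
from h import *
c=load('scene');s=load('side')
def pr(t,a):print(t,np.round(a,3).tolist())
pr('tray rim',ray(c,[(345,184),(437,184),(443,245),(345,245)],.034))
pr('tray rim side',ray(s,[(252,157),(301,136),(292,213),(352,186)],.034))
pr('tote rim',ray(c,[(213,161),(272,160),(270,241),(202,238)],.062))
pr('tote rim side',ray(s,[(301,279),(385,236),(437,286),(346,344)],.062))
pr('br',ray(c,[(369,203),(411,202),(371,229),(413,230)],.02))
pr('dial',ray(c,[(323,217)],.07));pr('dial s',ray(s,[(343,201)],.07))
pr('by',ray(c,[(230,275),(276,288),(316,178),(198,185)],0.0))
im=c['pixels'][150:275,190:480,::-1]
a=cv2.resize(im,None,fx=2.75,fy=2.75,interpolation=cv2.INTER_CUBIC)
b=cv2.resize(s['pixels'][120:225,230:400,::-1],None,fx=2.4,fy=2.4,interpolation=cv2.INTER_CUBIC)
o=np.zeros((600,800,3),np.uint8);o[:a.shape[0],:a.shape[1]]=a;o[a.shape[0]:a.shape[0]+b.shape[0],:b.shape[1]]=b[:600-a.shape[0]]
cv2.imwrite('pics/z1.png',o)
E
```

```text
tray rim [[0.401, 0.009], [0.391, 0.336], [0.641, 0.321], [0.649, 0.011]]
tray rim side [[0.38, 0.289], [0.593, 0.315], [0.401, -0.021], [0.635, -0.006]]
tote rim [[0.327, -0.475], [0.318, -0.258], [0.659, -0.223], [0.656, -0.44]]
tote rim side [[0.317, -0.268], [0.605, -0.252], [0.639, -0.46], [0.337, -0.484]]
br [[0.471, 0.093], [0.463, 0.238], [0.578, 0.096], [0.578, 0.234]]
dial [[0.569, -0.061]]
dial s [[0.557, -0.078]]
by [[0.75, -0.346], [0.787, -0.197], [0.347, -0.097], [0.392, -0.534]]
```

View pics/z1.png

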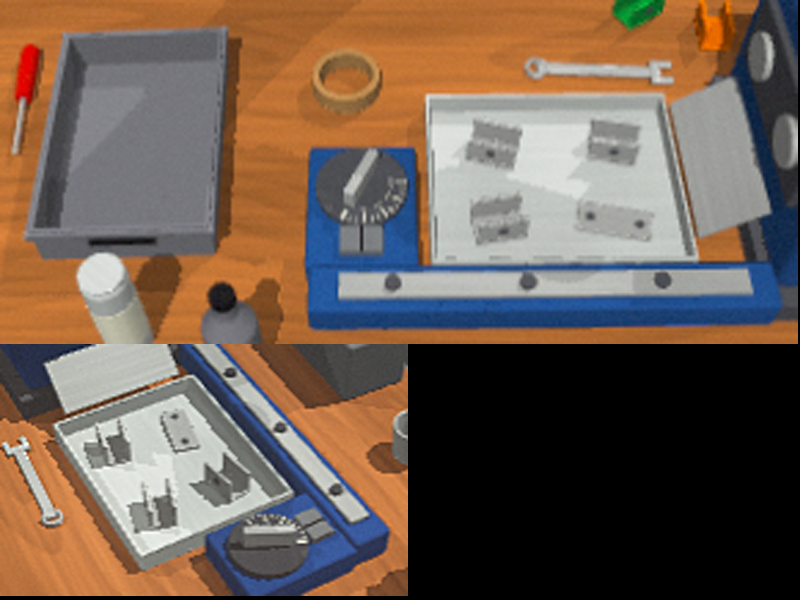

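Request:
{"fn": "move_arm", "kwargs": {"plan": [0.3,-1,0.4,0,0,-0.12,0.6,-2,0.8,0,0,-0.24,0.9,-3,1.2,0,0,-0.36,1.2,-4,1.6,0,0,-0.48,2,-4.8,1.7,0,0,-0.62,2.9,-5.6,1.8,0,0,-0.76,3.8,-6.4,1.9,0,0,-0.9,4.7,-7.2,2,0,0,-1.03,5.5,-8,2,0,0,-1.16,6.3,-8.6,2,0,0,-1.16], "grip": 60}}

```text
time_s: 1.4
eef_pos: [0.5191, 0.1061, 0.3025]
eef_rot: [-0.0, 0.69, 0.724, -0.0]
wrist_force: [0.9, 1.2, 0.5]
opening: 0.702
grasp_force: 0.0
```

Request:
{"fn": "move_arm", "kwargs": {"plan": [0,0,0,0,0,0,0,0,0,0,0,0,0,0,0,0,0,0]}}

```text
time_s: 1.78
eef_pos: [0.5172, 0.109, 0.3028]
eef_rot: [-0.0, 0.689, 0.725, 0.0]
wrist_force: [0.6, -0.2, 0.3]
opening: 0.702
grasp_force: 0.0
```

```bash
python3 - <<'E'
from h import *
c=shot('wrist');save(c,'pics/w1.png');print(c['origin'],R(c['attitude']).round(2))
print(c['dist_coeffs'])
E
```

```text
[0.51463709 0.17550921 0.47515483] [[ 1.    0.05  0.01]
 [ 0.05 -0.96 -0.27]
 [-0.    0.27 -0.96]]
[-0.02828388  0.          0.          0.          0.        ]
```

View pics/w1.png

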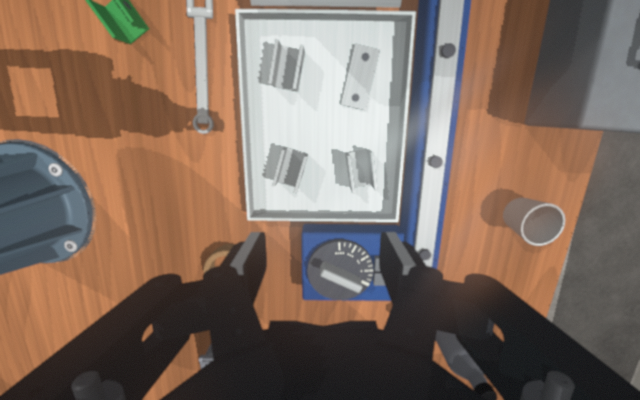

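The wrist view shows all of the tray at (237–415, 10–222). Brackets are at about (282,66), (287,166) and (354,170), the blank is at (360,76) and the ring at (342,268). I'll zoom in on the tray for the leg tops.

```bash
python3 - <<'E'
from h import *
c=load('wrist')
def crop(u,v,w,h,f):
    a=cv2.resize(c['pixels'][v:v+h,u:u+w,::-1],None,fx=f,fy=f,interpolation=cv2.INTER_CUBIC)
    for k in range(0,w,10): cv2.putText(a,str(u+k),(k*f,8),0,.3,(0,0,255),1);cv2.line(a,(k*f,0),(k*f,a.shape[0]),(0,0,255) if k%50==0 else (200,120,255),1) if 0 else None
    for k in range(0,w,10): cv2.line(a,(k*f,10),(k*f,16),(0,0,255),1)
    for k in range(0,h,10): cv2.putText(a,str(v+k),(0,k*f+4),0,.3,(0,0,255),1)
    return a
a=crop(255,35,70,65,5);b=crop(255,135,70,65,5);d=crop(325,135,70,65,5);e=crop(300,230,100,80,4)[:325,:350]
o=np.zeros((600,800,3),np.uint8)
def put(x,y,i):
    i=i[:600-y,:800-x];o[y:y+i.shape[0],x:x+i.shape[1]]=i
put(0,0,a);put(400,0,cv2.resize(c['pixels'][230:310,300:400,::-1],None,fx=3.3,fy=3.3,interpolation=cv2.INTER_CUBIC));put(0,275,b);put(400,275,d)
cv2.imwrite('pics/z2.png',o)
E
```

```text
(no output)
```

View pics/z2.png

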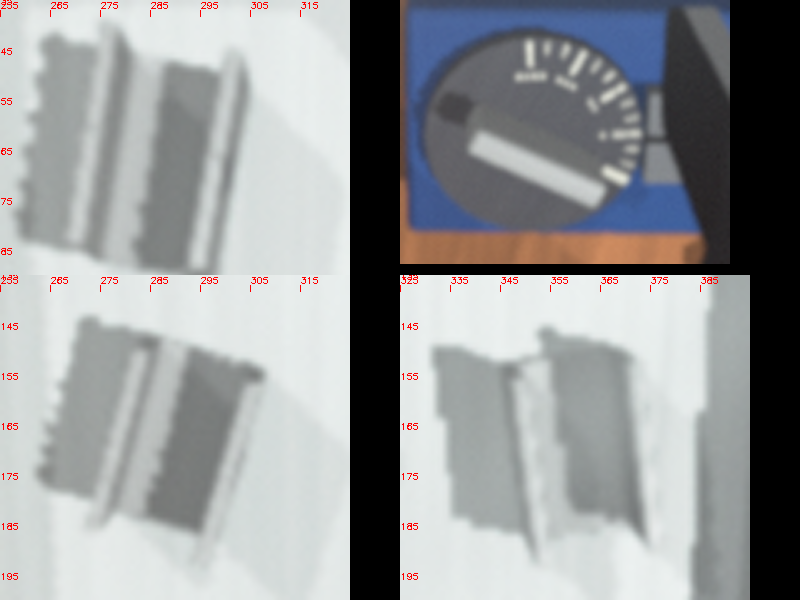

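The leg tops are sharp in the crops. In the ring crop the zero mark sits just clockwise of the index, at a reading of about 10–20°. Next I'll compute the poses.

```bash
python3 - <<'E'
from h import *
c=load('wrist')
T={'A':[(277,40.4),(270,83),(302,46),(295,88.6)],'B':[(283.4,149.6),(275,185),(306.6,156),(296,192)],'D':[(347.4,153.6),(352.4,191),(371.4,152),(374,189)]}
for k,v in T.items():
    p=ray(c,v,.044);l=p[0]-p[1]+p[2]-p[3];ang=np.arctan2(l[1],l[0])-np.pi/2
    n=np.array([np.cos(ang),np.sin(ang)])
    print(k,p.mean(0).round(4),'yaw',ang.round(3),'len',np.linalg.norm(l/2).round(3),'legsep',(((p[2]+p[3])-(p[0]+p[1]))/2@n).round(3))
t=ray(c,[(239,12),(414,13),(399,219),(250,218)],.034);print('tray',t.round(3).tolist(),t.mean(0))
b=ray(c,[(322.7,273.9),(361.2,289)],.085);print('bar',b.round(3),b.mean(0),np.degrees(np.arctan2(*(b[1]-b[0])[::-1])))
print('zero',ray(c,[(365.5,283.3)],.057))
s=load('scene')
# top view of the tote by colour
hsv=cv2.cvtColor(s['pixels'],cv2.COLOR_RGB2HSV);m=((hsv[...,1]<60)&(hsv[...,2]>60)&(hsv[...,2]<190)).astype(np.uint8)
m[:150]=0;m[250:]=0;m[:,:195]=0;m[:,285:]=0
cn=max(cv2.findContours(cv2.morphologyEx(m,cv2.MORPH_OPEN,np.ones((3,3))),0,2)[0],key=cv2.contourArea)
q=cv2.approxPolyDP(cn,6,True)[:,0];print(q.tolist(),ray(s,q,.062).round(3).tolist())
E
```

```text
A [0.4594 0.2418] yaw -0.154 len 0.057 legsep 0.036
B [0.4686 0.091 ] yaw -0.234 len 0.058 legsep 0.035
D [0.5778 0.0953] yaw 0.186 len 0.059 legsep 0.035
tray [[0.392, 0.309], [0.633, 0.32], [0.648, 0.018], [0.403, 0.007]] [0.51903772 0.16329421]
bar [[ 0.526 -0.06 ]
 [ 0.588 -0.083]] [ 0.55705806 -0.07141632] -21.04021462200471
zero [[ 0.59938829 -0.09058881]]
[[272, 160], [213, 162], [199, 233], [205, 243], [267, 241]] [[0.318, -0.258], [0.332, -0.474], [0.637, -0.454], [0.673, -0.426], [0.659, -0.232]]
```

Request:
{"fn": "move_arm", "kwargs": {"plan": [-0.3,-0.1,-1,0,0,-0.1,-0.7,-0.25,-2,0,0,-0.19,-1,-0.36,-3,0,0,-0.285,-1,-0.36,-4,0,0,-0.285,-1,-0.36,-4.7,0,0,-0.285,-1,-0.36,-5.3,0,0,-0.285,-1,-0.36,-5.7,0,0,-0.285,-1,-0.36,-5.88,0,0,-0.285,-1,-0.36,-5.88,0,0,-0.285]}}

```text
time_s: 2.95
eef_pos: [0.4677, 0.0904, 0.0088]
eef_rot: [-0.0, 0.785, 0.62, -0.0]
wrist_force: [-0.7, 0.1, -0.0]
opening: 0.703
grasp_force: 0.0
```

Request:
{"fn": "move_arm", "kwargs": {"plan": [0,0,0,0,0,0,0,0,0,0,0,0,0,0,0,0,0,0,0,0,0,0,0,0,0,0,0,0,0,0], "grip": 30}}

```text
time_s: 3.58
eef_pos: [0.4686, 0.0902, 0.0101]
eef_rot: [0.0, 0.785, 0.619, 0.001]
wrist_force: [-2.4, 1.4, 6.1]
opening: 0.439
grasp_force: 59.3
```

Request:
{"fn": "move_arm", "kwargs": {"plan": [0,0,0.4,0,0,0,0,0,1.2,0,0,0,0,-0.3,2.1,0,0,0.05,-0.2,-1.3,2.6,0,0,0.1,-0.4,-2.5,2.6,0,0,0.15,-0.7,-3.7,2.6,0,0,0.2,-0.9,-4.9,2.6,0,0,0.25,-1.1,-6.1,2.6,0,0,0.3,-1.3,-7.3,2.6,0,0,0.3,-1.4,-8.2,2.6,0,0,0.3]}}

```text
time_s: 4.82
eef_pos: [0.3971, -0.3226, 0.1393]
eef_rot: [0.001, 0.684, 0.729, -0.0]
wrist_force: [0.9, 0.6, -3.2]
opening: 0.438
grasp_force: 61.2
```

```bash
python3 - <<'E'
from h import *
c=shot('wrist');save(c,'pics/w2.png');print(c['origin'],ctrl.get_obs()['eef_pos'])
E
```

```text
[ 0.39365507 -0.25582703  0.31158961] [ 0.39681681 -0.32794105  0.13986387]
```

View pics/w2.png

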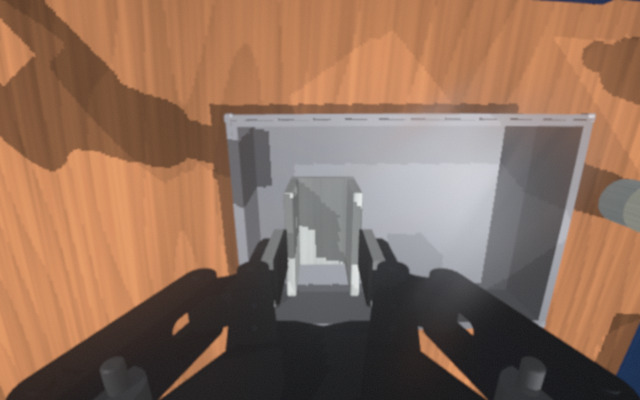

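The bracket is held level. The tote rim corners are at about (227,117), (593,117) and (545,325).

```bash
python3 - <<'E'
from h import *
c=load('wrist')
p=ray(c,[(227,117),(593,117),(545,325)],.062);print(p.round(3).tolist(),np.linalg.norm(p[1]-p[0]),np.linalg.norm(p[2]-p[1]))
m=(p[0]+p[2])/2;d=p[1]-p[0];print(m,np.arctan2(d[1],d[0]))
E
```

```text
[[0.313, -0.262], [0.628, -0.241], [0.645, -0.455]] 0.3158923612886661 0.21493035143721584
[ 0.47857421 -0.35869438] 0.06717305930789078
```

Request:
{"fn": "move_arm", "kwargs": {"plan": [-0.05,-0.5,0,0,0,0,-0.08,-0.88,-0.4,0,0,0,-0.08,-0.88,-1.2,0,0,0,-0.08,-0.88,-1.9,0,0,0,-0.08,-0.88,-2.3,0,0,0,-0.08,-0.88,-2.5,0,0,0,-0.08,-0.88,-2.56,0,0,0,-0.08,-0.88,-2.56,0,0,0]}}

```text
time_s: 5.88
eef_pos: [0.3946, -0.3645, 0.0117]
eef_rot: [0.001, 0.684, 0.73, -0.0]
wrist_force: [0.6, 0.1, -2.8]
opening: 0.433
grasp_force: 61.2
```

Request:
{"fn": "move_arm", "kwargs": {"plan": [0,0,0,0,0,0,0,0,0,0,0,0,0,0,0,0,0,0,0,0,0.5,0,0,0,0,0,1.3,0,0,0,0,0.3,2.3,0,0,0], "grip": 60}}

```text
time_s: 6.62
eef_pos: [0.3935, -0.349, 0.1263]
eef_rot: [-0.001, 0.684, 0.729, 0.0]
wrist_force: [0.8, -0.4, 0.0]
opening: 0.703
grasp_force: 0.0
```

Request:
{"fn": "move_arm", "kwargs": {"plan": [0.1,1.18,0.2,0,0,0,0.25,2.36,0.3,0,0,0,0.4,3.54,0.3,0,0,-0.05,0.55,4.72,0.3,0,0,-0.1,0.7,5.9,0.3,0,0,-0.15,0.85,7.08,0.3,0,0,-0.22,1,8.26,0.3,0,0,-0.22,1.15,9.44,0,0,0,-0.22,1.25,10.62,0,0,0,-0.22,1.31,11.82,-0.1,0,0,-0.22]}}

```text
time_s: 7.88
eef_pos: [0.4599, 0.2441, 0.1211]
eef_rot: [0.0, 0.76, 0.65, 0.001]
wrist_force: [1.4, -0.2, 0.3]
opening: 0.707
grasp_force: 0.0
```

Request:
{"fn": "move_arm", "kwargs": {"plan": [0,0,-0.3,0,0,0,0,0,-1,0,0,0,0,0,-1.6,0,0,0,0,0,-2.05,0,0,0,0,0,-2.22,0,0,0,0,0,-2.22,0,0,0]}}

```text
time_s: 8.62
eef_pos: [0.4593, 0.2413, 0.0094]
eef_rot: [-0.0, 0.76, 0.65, -0.0]
wrist_force: [-0.1, 0.3, 0.6]
opening: 0.704
grasp_force: 0.0
```

Request:
{"fn": "move_arm", "kwargs": {"plan": [0,0,0,0,0,0,0,0,0,0,0,0,0,0,0,0,0,0,0,0,0,0,0,0,0,0,0,0,0,0], "grip": 30}}

```text
time_s: 9.25
eef_pos: [0.4603, 0.2421, 0.0112]
eef_rot: [0.001, 0.76, 0.65, 0.001]
wrist_force: [-3.4, -0.5, 4.2]
opening: 0.431
grasp_force: 59.4
```

Request:
{"fn": "move_arm", "kwargs": {"plan": [0,0,0.4,0,0,0,0,0,1.2,0,0,0,0,-0.4,2.1,0,0,0,0,-1.5,2.5,0,0,0.05,0,-2.7,2.5,0,0,0.1,0.1,-3.9,2.5,0,0,0.15,0.15,-5.1,2.5,0,0,0.22,0.2,-6.3,2.5,0,0,0.22,0.25,-7.5,2.5,0,0,0.22,0.3,-8.7,2.5,0,0,0.22]}}

```text
time_s: 10.5
eef_pos: [0.4745, -0.1951, 0.1356]
eef_rot: [0.001, 0.684, 0.73, 0.0]
wrist_force: [1.9, 0.4, -1.7]
opening: 0.432
grasp_force: 60.7
```

Request:
{"fn": "move_arm", "kwargs": {"plan": [0,-1.2,0,0,0,0,0.05,-2.3,0,0,0,0,0.09,-3.1,-0.1,0,0,0,0.09,-3.3,-0.7,0,0,0,0.09,-3.3,-1.5,0,0,0,0.09,-3.3,-2.1,0,0,0,0.09,-3.3,-2.38,0,0,0,0.09,-3.3,-2.46,0,0,0,0.09,-3.3,-2.46,0,0,0]}}

```text
time_s: 11.62
eef_pos: [0.4798, -0.3587, 0.0131]
eef_rot: [0.001, 0.684, 0.73, -0.0]
wrist_force: [-0.3, -0.2, -1.3]
opening: 0.438
grasp_force: 60.7
```

Request:
{"fn": "move_arm", "kwargs": {"plan": [0,0,0,0,0,0,0,0,0,0,0,0,0,0,0,0,0,0,0,0,0.5,0,0,0,0,0,1.3,0,0,0,0,0.3,2.3,0,0,0], "grip": 60}}

```text
time_s: 12.38
eef_pos: [0.4784, -0.3431, 0.1271]
eef_rot: [-0.001, 0.684, 0.729, -0.0]
wrist_force: [0.1, -0.1, 0.2]
opening: 0.7
grasp_force: 0.0
```

Request:
{"fn": "move_arm", "kwargs": {"plan": [0.2,1.15,0.3,0,0,0,0.5,2.3,0.3,0,0,0,0.8,3.4,0.3,0,0,0,1.1,4.5,0.3,0,0,0.03,1.4,5.6,0.3,0,0,0.06,1.7,6.7,0.3,0,0,0.1,1.9,7.8,0.2,0,0,0.12,1.98,8.77,0,0,0,0.12,1.98,8.77,-0.5,0,0,0.12]}}

```text
time_s: 13.5
eef_pos: [0.5792, 0.0992, 0.1028]
eef_rot: [0.001, 0.637, 0.771, 0.001]
wrist_force: [0.2, -1.3, -0.2]
opening: 0.701
grasp_force: 0.0
```

Request:
{"fn": "move_arm", "kwargs": {"plan": [0,0,-0.8,0,0,0,0,0,-1.4,0,0,0,0,0,-1.74,0,0,0,0,0,-1.84,0,0,0,0,0,-1.84,0,0,0]}}

```text
time_s: 14.12
eef_pos: [0.5787, 0.0954, 0.0104]
eef_rot: [0.0, 0.639, 0.769, 0.0]
wrist_force: [0.1, 0.2, 0.1]
opening: 0.705
grasp_force: 0.0
```

Request:
{"fn": "move_arm", "kwargs": {"plan": [0,0,0,0,0,0,0,0,0,0,0,0,0,0,0,0,0,0,0,0,0,0,0,0,0,0,0,0,0,0], "grip": 30}}

```text
time_s: 14.75
eef_pos: [0.579, 0.0954, 0.0115]
eef_rot: [0.001, 0.639, 0.769, 0.001]
wrist_force: [-1.5, -0.4, 5.3]
opening: 0.431
grasp_force: 59.4
```

Request:
{"fn": "move_arm", "kwargs": {"plan": [0,0,0.4,0,0,0,0,0,1.3,0,0,0,0,0,2.3,0,0,0,0,-0.9,2.8,0,0,0,-0.1,-2.1,2.8,0,0,-0.03,-0.1,-3.3,2.8,0,0,-0.06,-0.2,-4.5,2.8,0,0,-0.09,-0.2,-5.7,2.8,0,0,-0.12,-0.28,-6.9,2.8,0,0,-0.12,-0.28,-8.1,2.7,0,0,-0.12]}}

```text
time_s: 16.0
eef_pos: [0.564, -0.3117, 0.1467]
eef_rot: [0.001, 0.684, 0.73, 0.0]
wrist_force: [0.9, 0.7, -3.1]
opening: 0.429
grasp_force: 60.8
```

Request:
{"fn": "move_arm", "kwargs": {"plan": [0,-0.7,-0.1,0,0,0,0,-0.85,-0.7,0,0,0,0,-0.85,-1.5,0,0,0,0,-0.85,-2.2,0,0,0,0,-0.85,-2.55,0,0,0,0,-0.85,-2.66,0,0,0,0,-0.85,-2.66,0,0,0]}}

```text
time_s: 16.88
eef_pos: [0.5649, -0.3525, 0.0136]
eef_rot: [0.001, 0.684, 0.73, -0.0]
wrist_force: [0.3, 0.7, -2.7]
opening: 0.432
grasp_force: 60.8
```

Request:
{"fn": "move_arm", "kwargs": {"plan": [0,0,0,0,0,0,0,0,0,0,0,0,0,0,0,0,0,0,0,0,0.5,0,0,0,0,0,1.3,0,0,0,0,0.5,2.3,0,0,0,-0.5,1.5,3.3,0,0,0,-1,2.5,4,0,0,0,-1,2.5,4,0,0,0,-1,2.5,4,0,0,0], "grip": 60}}

```text
time_s: 18.12
eef_pos: [0.5144, -0.227, 0.2126]
eef_rot: [0.001, 0.683, 0.73, 0.0]
wrist_force: [0.1, -0.5, -0.4]
opening: 0.7
grasp_force: 0.0
```

```bash
python3 - <<'E'
from h import *
c=shot('wrist');save(c,'pics/w3.png');print(ctrl.get_obs()['eef_pos'])
E
```

```text
[ 0.51418383 -0.22748172  0.21148923]
```

View pics/w3.png

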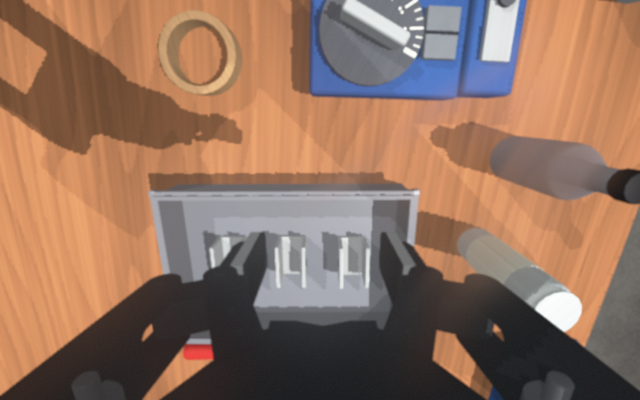

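All three brackets stand upright in the tote, at about (222,250), (290,262) and (352,262). The ring is at the top, near (372,35). I'll crop it to get the current reading.

```bash
python3 - <<'E'
from h import *
c=load('wrist')
cv2.imwrite('pics/z3.png',cv2.resize(c['pixels'][0:100,305:475,::-1],None,fx=4,fy=4,interpolation=cv2.INTER_CUBIC))
g=c['pixels'].astype(int)
# bar top: brightest blob over the disc
m=((g.min(2)>175)).astype(np.uint8);m[60:]=0;m[:,:320]=0;m[:,415:]=0
n,l,st,ce=cv2.connectedComponentsWithStats(m);k=1+st[1:,4].argmax();ys,xs=np.where(l==k)
P=ray(c,np.c_[xs,ys],.085);w,v=np.linalg.eigh(np.cov(P.T));d=v[:,1]*np.sign(v[0,1])
print(st[k],P.mean(0),np.degrees(np.arctan2(d[1],d[0])),np.sqrt(w)*12**.5)
E
```

```text
[ 344    0   66   45 1016] [ 0.55650357 -0.07073425] -23.288587551890338 [0.01219394 0.0670268 ]
```

View pics/z3.png

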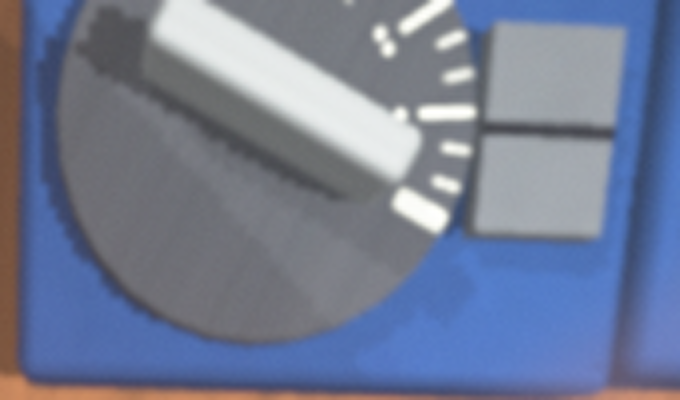

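The index line lies between the 20° and 30° ticks, at about 26°. That agrees with the bar direction of -23.3° measured against the machine's +x at about +2.4°.

Request:
{"fn": "move_arm", "kwargs": {"plan": [0.2,0.6,0,0,0,0.18,0.4,1.2,0,0,0,0.36,0.6,1.8,0,0,0,0.54,0.8,2.6,0,0,0,0.72,0.86,3.13,-0.3,0,0,0.9,0.86,3.13,-0.8,0,0,1.06,0.86,3.13,-1.5,0,0,1.1,0.86,3.13,-2.2,0,0,1.1,0.86,3.13,-2.7,0,0,1.1,0.86,3.13,-2.96,0,0,1.1], "grip": 45}}

```text
time_s: 19.42
eef_pos: [0.5556, -0.071, 0.0602]
eef_rot: [-0.002, 0.202, 0.979, 0.0]
wrist_force: [0.4, -0.4, -0.1]
opening: 0.532
grasp_force: 0.0
```

Request:
{"fn": "move_arm", "kwargs": {"plan": [0,0,0,0,0,0,0,0,0,0,0,0,0,0,0,0,0,0,0,0,0,0,0,0,0,0,0,0,0,0,0,0,0,0,0,0,0,0,0,0,0,0], "grip": 4}}

```text
time_s: 20.3
eef_pos: [0.557, -0.0705, 0.0637]
eef_rot: [0.0, 0.202, 0.979, 0.0]
wrist_force: [0.3, -0.3, -0.5]
opening: 0.051
grasp_force: 0.0
```

```bash
python3 - <<'E'
from h import *
c=shot('scene');s=shot('side');w=shot('wrist')
f=lambda c,u,v,W,H,k:cv2.resize(c['pixels'][v:v+H,u:u+W,::-1],None,fx=k,fy=k,interpolation=cv2.INTER_CUBIC)
o=np.zeros((600,800,3),np.uint8)
o[:320,:400]=f(c,270,160,100,80,4);o[:320,400:]=f(s,300,150,100,80,4);o[320:,:448]=cv2.resize(w['pixels'][...,::-1],(448,280))
o[320:,448:]=f(w,232,200,176,140,2)
cv2.imwrite('pics/z4.png',o);print(ctrl.get_obs()['opening'],ctrl.get_obs()['grasp_force'])
E
```

```text
0.04480181642033447 0.0
```

View pics/z4.png

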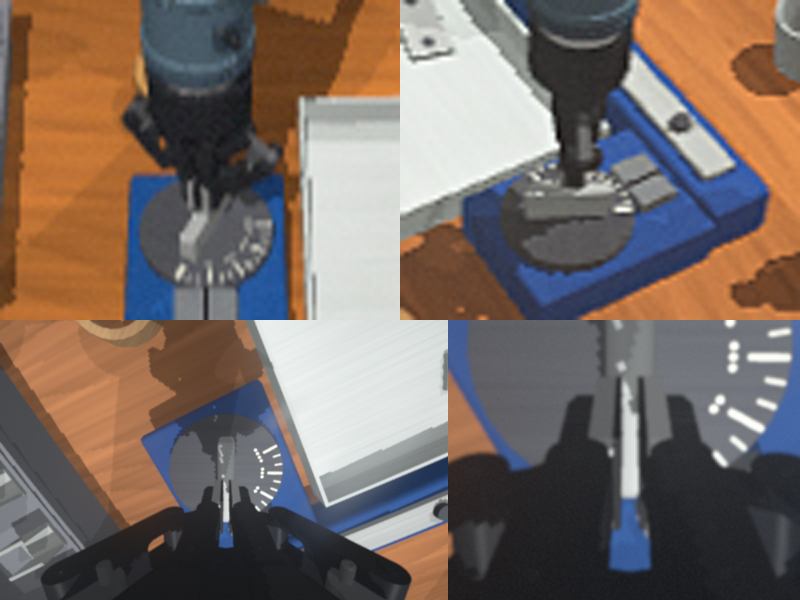

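The bar appears between the fingers, but no pad force is reported. I'll check whether the tips are beside the bar or above it.

```bash
python3 - <<'E'
from h import *
w=load('wrist');o=ctrl.get_obs();T=R(o['eef_rot']);p=o['eef_pos'];print(p,o['time_s'],o['opening'])
for dz in(0,-.01,-.02,-.04):
    print(dz,[proj(w,p+T@np.array([x,0,dz]))[0].round(0).tolist() for x in(.011,-.011)])
c=R(o['eef_rot']);print('bar ends',proj(w,[[.557+.035*np.cos(a),-.071+.035*np.sin(a),.085] for a in(np.radians(-23.3),np.radians(156.7))]).round(0).tolist())
g=w['pixels'];
for v in(215,225,232,240,250,260,270,280): print(v,g[v,296:350:2].mean(1).round().astype(int).tolist())
E
```

```text
[ 0.55692882 -0.07048541  0.06364217] 20.45 0.04480181642033447
0 [[323.0, 206.0], [323.0, 238.0]]
-0.01 [[324.0, 211.0], [324.0, 245.0]]
-0.02 [[324.0, 217.0], [324.0, 252.0]]
-0.04 [[324.0, 231.0], [324.0, 270.0]]
bar ends [[323.0, 290.0], [323.0, 176.0]]
215 [103, 103, 103, 103, 105, 94, 72, 77, 104, 110, 113, 113, 113, 117, 130, 134, 135, 135, 130, 123, 116, 115, 114, 117, 116, 117, 117]
225 [104, 106, 106, 107, 105, 100, 72, 74, 104, 108, 120, 162, 142, 128, 134, 136, 135, 135, 131, 121, 120, 120, 121, 120, 119, 119, 119]
232 [103, 103, 103, 104, 104, 99, 99, 99, 96, 95, 61, 102, 198, 149, 133, 108, 53, 95, 117, 116, 116, 116, 119, 119, 119, 120, 119]
240 [43, 46, 45, 45, 66, 99, 98, 99, 99, 90, 49, 107, 212, 169, 124, 91, 49, 82, 115, 116, 116, 118, 107, 57, 50, 51, 49]
250 [46, 44, 46, 57, 92, 98, 97, 97, 99, 82, 43, 100, 200, 217, 223, 178, 57, 62, 109, 116, 117, 117, 117, 99, 56, 54, 55]
260 [42, 41, 41, 45, 52, 66, 89, 102, 109, 92, 69, 102, 201, 218, 224, 183, 59, 51, 103, 126, 115, 91, 71, 56, 50, 48, 48]
270 [39, 41, 42, 41, 42, 41, 41, 40, 39, 61, 71, 104, 202, 219, 224, 182, 58, 44, 41, 42, 43, 44, 46, 45, 44, 48, 44]
280 [38, 36, 40, 41, 37, 40, 40, 38, 41, 55, 71, 125, 213, 219, 226, 212, 79, 44, 39, 40, 40, 41, 41, 44, 43, 45, 44]
```

Request:
{"fn": "move_arm", "kwargs": {"plan": [0,0,0,0,0,0,0,0,0,0,0,0,0,0,0,0,0,0,0,0,0,0,0,0], "grip": 0}}

```text
time_s: 20.95
eef_pos: [0.557, -0.0705, 0.0637]
eef_rot: [0.0, 0.202, 0.979, -0.0]
wrist_force: [-0.7, -0.5, -0.3]
opening: -0.003
grasp_force: 0.0
```

Request:
{"fn": "move_arm", "kwargs": {"plan": [0,0,0,0,0,-0.1,0,0,0,0,0,-0.2,0,0,0,0,0,-0.2,0,0,0,0,0,-0.2]}}

```text
time_s: 21.45
eef_pos: [0.557, -0.0705, 0.0637]
eef_rot: [0.0, 0.297, 0.955, -0.0]
wrist_force: [-0.6, -0.1, -0.3]
opening: -0.002
grasp_force: 0.0
```

```bash
python3 - <<'E'
from h import *
w=shot('wrist');c=shot('scene');s=shot('side');o=ctrl.get_obs();print(o['opening'],o['grasp_force'],o['torque'],o['wrist_force'],o['eef_rot'])
for n,c,(u0,u1,v0,v1) in(('scene',c,(295,345,195,240)),('side',s,(320,375,180,225))):
    g=c['pixels'].astype(int);m=((g.min(2)>150)&(np.ptp(g,2)<30)).astype(np.uint8);z=np.zeros_like(m);z[v0:v1,u0:u1]=m[v0:v1,u0:u1]
    k,l,st,ce=cv2.connectedComponentsWithStats(z);
    for i in range(1,k):
        if st[i,4]>6: print(n,st[i].tolist(),ray(c,ce[i:i+1],.085).round(3).tolist(),ray(c,ce[i:i+1],.055).round(3).tolist())
E
```

```text
-5.83392566710014e-05 0.0 [0.02554605 0.0477258  0.08045665] [ 0.53764899 -0.80641421  0.5859569 ] [7.40929056e-06 2.97861873e-01 9.54608980e-01 1.01795561e-05]
scene [315, 213, 7, 8, 28] [[0.578, -0.077]] [[0.558, -0.079]]
side [320, 180, 19, 16, 218] [[0.538, -0.008]] [[0.551, 0.016]]
side [367, 180, 8, 12, 46] [[0.668, -0.073]] [[0.686, -0.05]]
side [344, 193, 11, 6, 25] [[0.576, -0.081]] [[0.591, -0.058]]
side [354, 200, 4, 3, 9] [[0.585, -0.108]] [[0.6, -0.087]]
```

```bash
python3 - <<'E'
from h import *
w=load('wrist');s=load('side');c=load('scene')
np.save('now.npy',[w,s,c],allow_pickle=True)
E
```

Request:
{"fn": "move_arm", "kwargs": {"plan": [0,0,0.5,0,0,0,0,0,1.2,0,0,0,0,0,1.6,0,0,0,0,0,1.6,0,0,0]}}

```text
time_s: 22.1
eef_pos: [0.5583, -0.071, 0.1455]
eef_rot: [0.002, 0.298, 0.955, -0.0]
wrist_force: [0.4, -0.5, 0.6]
opening: 0.002
grasp_force: 0.0
```

```bash
python3 - <<'E'
from h import *
w,s,c=np.load('now.npy',allow_pickle=True);w2=shot('wrist');s2=shot('side')
print(ctrl.get_obs()['eef_pos'],ctrl.get_obs()['wrist_force'])
f=lambda c,u,v,W,H,k:cv2.resize(c['pixels'][v:v+H,u:u+W,::-1],None,fx=k,fy=k,interpolation=cv2.INTER_CUBIC)
o=np.zeros((600,800,3),np.uint8)
o[:300,:400]=f(w,272,165,100,75+0,4);o[:300,400:]=f(w2,272,165,100,75,4)
o[300:,:400]=f(s,305,155,80,60,5);o[300:,400:]=f(c,285,165,80,60,5)
cv2.imwrite('pics/z5.png',o)
E
```

```text
[ 0.5565619  -0.07037851  0.14295568] [ 0.13133799 -0.14784866 -0.17325072]
```

View pics/z5.png

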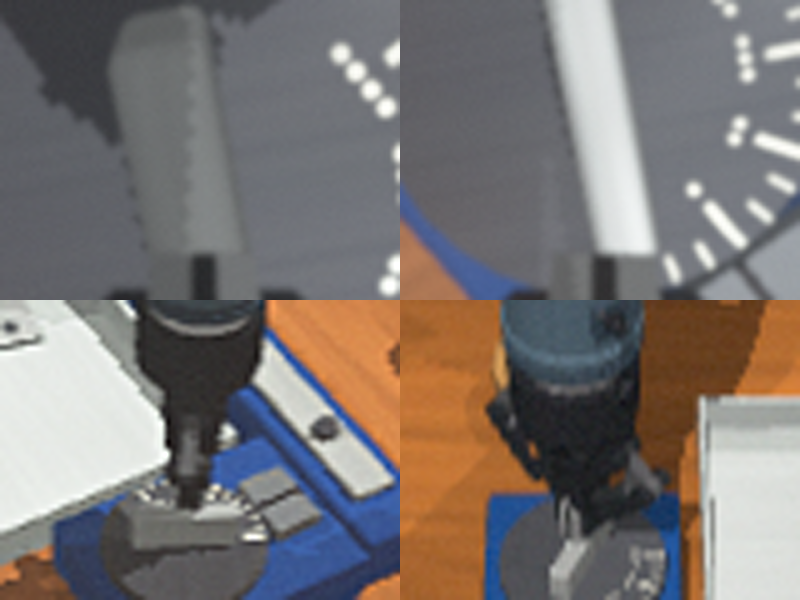

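The tips look the same in both wrist shots, and the bar sits behind them rather than between them. I'll find the true tip height from the side and scene rays.

```bash
python3 - <<'E'
from h import *
w,s,c=np.load('now.npy',allow_pickle=True);w2=load('wrist');s2=load('side');c2=shot('scene')
for z in(.055,.064,.085,.1,.11,.12): print(z,proj(s,[.557,-.0705,z])[0].round(1),proj(c,[.557,-.0705,z])[0].round(1))
for n,a,b,u0,u1,v0,v1 in(('side',s,s2,325,360,170,215),('scene',c,c2,300,340,185,225)):
    d=np.abs(a['pixels'].astype(int)-b['pixels']).max(2)
    for v in range(v0,v1,2): print(n,v,''.join('#' if a['pixels'][v,u].max()<60 else '+' if a['pixels'][v,u].max()<110 else '.' for u in range(u0,u1)),''.join('#' if b['pixels'][v,u].max()<60 else '+' if b['pixels'][v,u].max()<110 else '.' for u in range(u0,u1)))
E
```

```text
0.055 [341.7 202.5] [320.4 216.5]
0.064 [341.8 200.6] [320.4 215. ]
0.085 [342.1 196.3] [320.2 211.2]
0.1 [342.3 193.2] [320.1 208.5]
0.11 [342.4 191.1] [320.1 206.6]
0.12 [342.6 188.9] [320.  204.7]
side 170 .........+####################+.... ..............+##++++##+....++.....
side 172 ...........+################+++.... ..............+########+++....+....
side 174 ............+############+++....+.. ................+####+++++++....+..
side 176 ............+############++++.....+ ................+####+..+++++.....+
side 178 .............####+++#####++++++.... ................+####+...++++++....
side 180 .............####+++####...++++++.. ...........................++++++..
side 182 .............###++++###+...++++..++ ...........................++++..++
side 184 .............+##++++###+........... ...................................
side 186 ..............#+++++++............. ...................................
side 188 .............+#++.++#++............ ...................................
side 190 .............+##+++##+............. ...................................
side 192 
[... 2102 characters left out ...]
#++#++#+#++++++ ..+.....+++++++++++++.....+++++++++.....
scene 211 ..+....+++++++++++++.+#++++++++++++++... ..+....++++++++++++......++++++++++++...
scene 213 ......++++++++++++.....+++++++++++++++.. ..+...++++++++++++......++++++++++++++..
scene 215 .....++++++++++++.....+++++++++......... .....++++++++++++.....+++++++++.........
scene 217 .....+++++++++++.....++++++++++..++...+. .....+++++++++++.....++++++++++..++...+.
scene 219 .....++++++++++.....+++++++++++.+++..+.. .....++++++++++.....+++++++++++.+++..+..
scene 221 .....++++++++++....+++++++++++.......+.. .....++++++++++....+++++++++++.......+..
scene 223 ......+++++++++....++++++++..++++++.++.. ......+++++++++....++++++++..++++++.+...
```

Both views put the shut tips about 22 mm above the reported TCP, so they closed just over the bar top at about z 0.086. I'll go 18 mm lower, with the fingers open and aligned.

Request:
{"fn": "move_arm", "kwargs": {"plan": [0,0,0,0,0,0.1,0,0,0,0,0,0.2,0,0,0,0,0,0.2,0,0,0,0,0,0.2,0,0,-0.6,0,0,0.2,0,0,-1.2,0,0,0.2,0,0,-1.6,0,0,0.2,0,0,-1.8,0,0,0.2,0,0,-1.96,0,0,0.2,0,0,-1.96,0,0,0.2], "grip": 45}}

```text
time_s: 23.5
eef_pos: [0.5569, -0.0705, 0.0456]
eef_rot: [-0.0, 0.202, 0.979, 0.0]
wrist_force: [-0.7, -0.5, 0.9]
opening: 0.525
grasp_force: 0.0
```

Request:
{"fn": "move_arm", "kwargs": {"plan": [0,0,0,0,0,0,0,0,0,0,0,0,0,0,0,0,0,0,0,0,0,0,0,0,0,0,0,0,0,0,0,0,0,0,0,0], "grip": 6}}

```text
time_s: 24.25
eef_pos: [0.5576, -0.0707, 0.0467]
eef_rot: [0.001, 0.202, 0.979, -0.0]
wrist_force: [-2.0, 0.1, 4.5]
opening: 0.143
grasp_force: 60.1
```

Now the bar is gripped. I'll turn it 34° clockwise.

Request:
{"fn": "move_arm", "kwargs": {"plan": [0,0,0,0,0,-0.1,0,0,0,0,0,-0.2,0,0,0,0,0,-0.3,0,0,0,0,0,-0.4,0,0,0,0,0,-0.5,0,0,0,0,0,-0.57,0,0,0,0,0,-0.6,0,0,0,0,0,-0.6,0,0,0,0,0,-0.6]}}

```text
time_s: 25.38
eef_pos: [0.5566, -0.0718, 0.0467]
eef_rot: [0.0, 0.482, 0.876, -0.001]
wrist_force: [-6.0, -5.2, 8.7]
opening: 0.142
grasp_force: 60.5
```

Request:
{"fn": "move_arm", "kwargs": {"plan": [0,0,0,0,0,0,0,0,0,0,0,0,0,0,0,0,0,0,0,0,0.5,0,0,0,0,0,1.3,0,0,0,-0.3,-0.8,2.4,0,0,0.1,-0.6,-1.6,3,0,0,0,-0.8,-2.4,3.2,0,0,-0.15,-0.8,-3,3.2,0,0,-0.3,-0.8,-3,3.2,0,0,-0.3], "grip": 45}}

```text
time_s: 26.62
eef_pos: [0.5168, -0.2224, 0.2058]
eef_rot: [0.0, 0.609, 0.793, -0.0]
wrist_force: [0.0, -0.1, -1.2]
opening: 0.531
grasp_force: 0.0
```

```bash
python3 - <<'E'
from h import *
c=shot('wrist');save(c,'pics/w6.png');s=shot('side');sc=shot('scene');print(ctrl.get_obs()['eef_pos'])
g=c['pixels'].astype(int)
u=proj(c,[.557,-.0707,.085])[0];print('axis px',u)
yy,xx=np.mgrid[:400,:640]
m=((g.min(2)>150)&(np.hypot(xx-u[0],yy-u[1])<110)).astype(np.uint8)
n,l,st,ce=cv2.connectedComponentsWithStats(m)
for k in range(1,n):
    if st[k,4]<12: continue
    ys,xs=np.where(l==k);z=.085 if st[k,4]>400 else .055
    P=ray(c,np.c_[xs,ys],z);w,v=np.linalg.eigh(np.cov(P.T));d=v[:,1]*np.sign(v[0,1]);e=P.mean(0)-[.557,-.0707]
    print(st[k].tolist(),P.mean(0).round(4),'r',np.linalg.norm(e).round(4),'pos ang',np.degrees(np.arctan2(e[1],e[0])).round(1),'axis',np.degrees(np.arctan2(d[1],d[0])).round(1),(np.sqrt(np.abs(w))*12**.5).round(3))
E
```

```text
[ 0.51688318 -0.21957014  0.20525686]
axis px [405.65141752  38.9594417 ]
[390, 0, 44, 85, 1230] [ 0.5579 -0.0722] r 0.0018 pos ang -58.6 axis -53.6 [0.016 0.075]
[424, 3, 13, 13, 70] [ 0.5779 -0.0288] r 0.0468 pos ang 63.5 axis 61.2 [0.004 0.015]
[435, 11, 7, 6, 27] [ 0.5869 -0.0304] r 0.0501 pos ang 53.4 axis 47.7 [0.003 0.007]
[416, 12, 12, 14, 71] [ 0.5722 -0.0395] r 0.0347 pos ang 64.0 axis -28.1 [0.004 0.016]
[438, 19, 8, 6, 29] [ 0.593  -0.0366] r 0.0496 pos ang 43.4 axis 37.3 [0.004 0.008]
[427, 29, 6, 13, 51] [ 0.5854 -0.0516] r 0.0342 pos ang 33.9 axis -58.9 [0.004 0.012]
[434, 28, 15, 8, 68] [ 0.5956 -0.0453] r 0.0462 pos ang 33.3 axis 31.1 [0.004 0.015]
[451, 36, 35, 29, 668] [ 0.6175 -0.0637] r 0.0609 pos ang 6.6 axis 2.1 [0.019 0.029]
[441, 38, 9, 4, 29] [ 0.6025 -0.0513] r 0.0495 pos ang 23.1 axis 19.5 [0.003 0.008]
[496, 43, 20, 56, 252] [ 0.6783 -0.0642] r 0.1215 pos ang 3.1 axis -87.0 [0.006 0.049]
[441, 47, 8, 4, 29] [ 0.6051 -0.0595] r 0.0494 pos ang 13.1 axis 11.7 [0.004 0.008]
[426, 50, 6, 9, 36] [ 0.5908 -0.0688] r 0.0338 pos ang 3.2 axis -81.3 [0.005 0.008]
[433, 53, 14, 8, 69] [ 0.6028 -0.0685] r 0.0458 pos ang 2.8 axis 0.8 [0.005 0.015]
[443, 63, 35, 28, 670] [ 0.6185 -0.0881] r 0.0639 pos ang -15.8 axis 2.3 [0.02 0.03]
[436, 64, 8, 5, 28] [ 0.6055 -0.0771] r 0.0489 pos ang -7.5 axis -5.6 [0.004 0.008]
[432, 71, 7, 7, 29] [ 0.604  -0.0854] r 0.0493 pos ang -17.4 axis -19.7 [0.004 0.009]
[403, 83, 9, 17, 108] [ 0.5809 -0.1097] r 0.0458 pos ang -58.5 axis -56.8 [0.007 0.016]
[420, 83, 6, 8, 30] [ 0.5956 -0.101 ] r 0.049 pos ang -38.1 axis -40.7 [0.004 0.008]
[414, 88, 5, 7, 25] [ 0.59   -0.1075] r 0.0494 pos ang -48.1 axis -47.7 [0.004 0.008]
```

```bash
python3 - <<'E'
from h import *
c=load('wrist');g=c['pixels'].astype(int).max(2)
for u in range(446,480,3):
    v=np.arange(54,74);v0=v[g[v,u].argmin()];P=ray(c,[(u,v0)],.055)[0];e=P-[.557,-.0707];print(u,v0,g[v0,u],P.round(4),np.degrees(np.arctan2(e[1],e[0])).round(1))
E
```

```text
446 62 105 [ 0.6111 -0.0714] -0.7
449 59 92 [ 0.6132 -0.0678] 3.0
452 60 85 [ 0.6166 -0.0678] 2.8
455 61 86 [ 0.62   -0.0679] 2.6
458 62 88 [ 0.6234 -0.0679] 2.4
461 63 93 [ 0.6269 -0.068 ] 2.2
464 63 89 [ 0.63   -0.0671] 2.8
467 64 91 [ 0.6334 -0.0672] 2.6
470 65 93 [ 0.6369 -0.0672] 2.5
473 66 99 [ 0.6404 -0.0673] 2.3
476 66 102 [ 0.6435 -0.0664] 2.8
479 67 123 [ 0.647  -0.0665] 2.7
```

The index line is at 2.6° and the two-dot 60° mark at 2.8°, so the ring reads 60°. Nothing has touched the tote since the brackets were seen upright in it. I'm handing in.

```bash
python3 -c "
from bench import ctrl
print(ctrl.hand_in())"
```

```text
the job is handed in; nothing more can be done
None
```

The job is handed in: all three brackets stand open side up in the tote, the blank was left in the tray, and the ring reads 60° to within about 1°; no verdict came back.

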